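# Put the scale's check weights back into their fitted tray

### The job

The bench scale has been checked, so put its four knobbed steel check weights away in the wooden tray, each standing upright and fully down in the bored block whose hole is made for its size; the largest is still on the scale's pan. Set them in gently, without dropping or toppling any, and leave the plain steel roller and the long hexagon nut, which are not part of the set, standing where they are.

Things in the scene. Friction and masses are not known exactly. Their poses are not given: they have to be found in the camera images.
- weight_500: largest of four bright steel scale weights: upright cylinder 44 mm in diameter up to a shoulder at 38 mm, then a narrow neck and a knob 27 mm across; 56 mm tall, 500 g. Starts upright on the bench scale's rigid flat pan, 88 mm above the worktop. Origin: centre of the underside, z up its axis. Grip it across the cylinder below the shoulder, or by the knob.
- weight_200: second largest of four bright steel scale weights: upright cylinder 33 mm in diameter up to a shoulder at 29 mm, then a narrow neck and a knob 21 mm across; 44 mm tall, 200 g. Starts upright on the worktop. Origin: centre of the underside, z up its axis. Grip it across the cylinder below the shoulder, or by the knob.
- weight_100: second smallest of four bright steel scale weights: upright cylinder 25 mm in diameter up to a shoulder at 23 mm, then a narrow neck and a knob 16.4 mm across; 36 mm tall, 100 g. Starts upright on the worktop. Origin: centre of the underside, z up its axis. Grip it across the cylinder below the shoulder, or by the knob.
- weight_50: smallest of four bright steel scale weights: upright cylinder 18 mm in diameter up to a shoulder at 20 mm, then a narrow neck and a knob 12 mm across; 30 mm tall, 50 g. Starts upright on the worktop. Origin: centre of the underside, z up its axis. Grip it across the cylinder below the shoulder, or by the knob.
- block_500: pale wood block 64x64x24 mm, blind hole 54 mm wide, 16 mm deep in its top (2 mm chamfer): place of the largest weight. One of 4 fixed blocks in a row along their y, 64.6 mm apart, any order, in a dark fixed tray (274x80 mm, rim 16 mm high). Origin: centre of underside, 4 mm above the worktop, z up; hole floor 8 mm, block top 24 mm above it.
- block_200: pale wood block 64x64x24 mm, blind hole 43 mm wide, 14 mm deep in its top (2 mm chamfer): place of the second largest weight. One of 4 fixed blocks in a row along their y, 64.6 mm apart, any order, in a dark fixed tray (274x80 mm, rim 16 mm high). Origin: centre of underside, 4 mm above the worktop, z up; hole floor 10 mm, block top 24 mm above it.
- block_100: pale wood block 64x64x24 mm, blind hole 35 mm wide, 12 mm deep in its top (2 mm chamfer): place of the second smallest weight. One of 4 fixed blocks in a row along their y, 64.6 mm apart, any order, in a dark fixed tray (274x80 mm, rim 16 mm high). Origin: centre of underside, 4 mm above the worktop, z up; hole floor 12 mm, block top 24 mm above it.
- block_50: pale wood block 64x64x24 mm, blind hole 28 mm wide, 10 mm deep in its top (2 mm chamfer): place of the smallest weight. One of 4 fixed blocks in a row along their y, 64.6 mm apart, any order, in a dark fixed tray (274x80 mm, rim 16 mm high). Origin: centre of underside, 4 mm above the worktop, z up; hole floor 14 mm, block top 24 mm above it.
- plain_roller: look-alike: plain bright steel roller, an upright cylinder 33 mm in diameter and 44 mm tall with a flat top and no knob, loose on the worktop; not part of the set. Origin: centre of the underside, z up.
- hex_nut: look-alike: long hexagonal steel coupling nut, 30 mm across flats (35 mm across corners) and 50 mm tall, standing on end, dark bore 20 mm wide in its top, loose on the worktop; not part of the set. Origin: centre of the underside, z up.
Things that resemble listed ones, but are neither listed nor needed, are in the scene too. What is shaped like the weight_500 but turquoise is not meant.

How it is judged:
At the end, for the whole second after the job is handed in: Each of the four weights stands in the block bored for it: its axis within 8 mm of the block's, its underside within 3 mm of the hole's floor, upright within 0.08 rad, at rest and released; the roller and the hexagon nut stand upright within 20 mm of where they were (horizontal distance between weight_500 and block_500 below 0.008 m and z of weight_500 in the frame of block_500 between 0.005 and 0.011 m and angle between each of weight_500, weight_200, weight_100, weight_50's own z axis and vertical below 0.08 rad and linear speed of each of weight_500, weight_200, weight_100, weight_50 below 0.02 m/s and horizontal distance between weight_200 and block_200 below 0.008 m and z of weight_200 in the frame of block_200 between 0.007 and 0.013 m and horizontal distance between weight_100 and block_100 below 0.008 m and z of weight_100 in the frame of block_100 between 0.009 and 0.015 m and horizontal distance between weight_50 and block_50 below 0.008 m and z of weight_50 in the frame of block_50 between 0.011 and 0.017 m and distance of each of plain_roller, hex_nut from where it was at the start of the episode below 0.02 m and angle between each of plain_roller, hex_nut's own z axis and vertical below 0.1 rad); the robot touches nothing.
It fails at once if a look-alike (roller or hexagon nut) is moved more than 20 mm or knocked over (distance of any of plain_roller, hex_nut from where it was at the start of the episode above 0.02 m or angle between any of plain_roller, hex_nut's own z axis and vertical above 0.5 rad).
It fails at once if a weight is toppled (tilted more than 1 rad) (angle between any of weight_500, weight_200, weight_100, weight_50's own z axis and vertical above 1 rad).
It fails at once if a weight is dropped: it falls freely faster than 0.8 m/s (from more than about 33 mm) ((linear speed of weight_500 above 0.8 m/s and contact force between weight_500 and anything else below 0.02 N) or (linear speed of weight_200 above 0.8 m/s and contact force between weight_200 and anything else below 0.02 N) or (linear speed of weight_100 above 0.8 m/s and contact force between weight_100 and anything else below 0.02 N) or (linear speed of weight_50 above 0.8 m/s and contact force between weight_50 and anything else below 0.02 N)).
It also fails if it takes over 102 s, if anything falls off the work surface, if the arm or the gripper's body presses on something with over 40 N, if the wrist force passes 120 N, or if a joint passes its speed limit or range.

### The arm

A 7-joint arm with a two-finger parallel gripper is mounted at the origin on the work surface; the furniture and walls round the work are solid. World frame = base frame: x ahead of the robot, y to its left, z up, the work surface at z = 0. Lengths are in m, angles in rad, forces in N, time in s.
With the tool pointing down it reaches from about 0.35 to 0.9 m from the base axis. Payload 8.1 kg.
Tool frame: the origin (TCP) lies midway between the tips of the shut fingers; the grasp point (between the pads) lies 19 mm behind it; z points along the fingers, y is the line along which they close (so a half turn about z gives the same grasp; the last joint's range is limited). The gripper opens to 92 mm and grips with 3 to 60 N. Pads are 19 mm wide; open, the fingers measure 130 mm over their backs; the gripper's body (75 mm by 190 mm) begins 47 mm behind the grasp point.
Start: joints at [-1.402, 0.434, 0.025, 1.573, -0.012, 1.134, -0.075], TCP at [0.168, 0.602, 0.227] pointing down, gripper open.
Joint ranges: [-2.62, 2.62], [-0.44, 2.09], [-1.27, 1.32], [0.08, 2.57], [-1.32, 4.46], [0.12, 2], [-2.74, 2.74]. Speed limits (rad/s): [2.22, 2.22, 3.01, 3.01, 3.14, 3.14, 3.14].

### API

Orientations are given as a rotation vector (axis times angle).
In Python, from cell import arm gives the robot as it stands.
- The arm moves only by the tool carry_out, never from a script. Its arguments are lists of equal length, an entry for each row: "claw": the finger opening in cm, from 0 to 9.18; "delta_pos": the shift along the tool's x, y, z in cm, a list of three; "angular": the turn, a rotation vector about the tool's x, y, z in rad, a list of three. In form: {"claw": [claw, ...], "delta_pos": [[dx, dy, dz], ...], "angular": [[ax, ay, az], ...]}. A call has 1 to 20 rows; each row shifts and turns the commanded pose from where the row before left it, along the tool's axes as they then stand; what a row does not reach is not made up. A row lasts 1/10 s, in which the tool goes at most 50 mm and 8.59 degrees, less where a joint would pass 70% of its speed; a pose out of reach is approached as far as the arm can. A call with a gripper value outside its range is refused whole. The fingers move at their own pace and stop on an object; "force" is the grip in N (left out, the last holds). Time passes only in rows, so rows that do not move let the fingers close. It gives the time, the measured TCP pose, the force, the opening and the grip force at its end, in the units of the state.
- arm.observe(): the state, without advancing time (a new reading comes with each control period).
- arm.get_image(name): name is "scene" or "top" or "wrist"; returns a dict with "frame" (384x512x3 uint8, red, green, blue), "mtx" (3x3 intrinsics, pixels), "T" (4x4, takes a point from camera to world coordinates). Camera axes: x right, y down, z forward; pixel columns grow to the right and rows downward; lengths in m; the calibration is good to about 2 mm. A picture is of the moment at which its call begins. There is no depth.
- arm.sign_off(): hands the job in; it is judged then, once.
Trained networks look in a picture, given as the dict that the camera call returned (one of the last four; its "shot" number tells which), for a name from the list of things; names that differ only in an ending like _2 or _b are one class to them, and where a whole thing is asked for, a point or a joint stands for the part that bears it (a point fixed in the world has none). Each returns a list of dicts, best first, with "conf" (0 to 1); they miss things now and then, are a little off and sometimes report something else, mostly with a low value. They report only what shows in the picture. A call takes as long as a camera call. They do not tell look-alikes from the thing itself.
- arm.look_for(label, picture): "centre" ([column, row] as shares, 0 to 1, of the picture: columns of its width, rows of its height, amid what is visible of it).
- arm.trace(label, picture): "region" (384x512 bool, what is visible of it) and "centre" ([column, row] as shares, 0 to 1, of the picture: columns of its width, rows of its height, amid what is visible of it).
- arm.place_of(label, picture): "centre" ([column, row] as shares, 0 to 1, of the picture: columns of its width, rows of its height: a listed point, or the origin of a listed thing).
The state is a dict: "clock": time; "joints": joint angles; "dq": joint speeds; "joint_efforts": joint torques, N m; "position": TCP position; "ee_rot": TCP orientation; "force": force on the tool from outside, world axes, zero at the start; "ft_torque": the same for the moment, N m; "width": opening from 0.0 (shut) to 1.0 (fully open); "gripper_force": force on a finger pad.
Only numpy, scipy, OpenCV 4.12 (cv2) and the standard library are available. Lean on these libraries where they do the work, as an engineer would, in place of code of your own. Each camera call takes 0.05 s, during which the arm holds its last target. There are 200 camera calls.

## Working session

There is one attempt and no reset: what is moved stays moved. The work goes in short steps, Python scripts to look and compute and a tool call to move; the robot and the scene stay as the last step left them, time stands still between calls to the robot, and variables do not carry over. Pictures are saved under pics/ and viewed, at most 14 in all, crops included, and the job is handed in when it is done.

Besides the shell and the picture viewer there is one more tool, called after "Emit:" in YAML: its name, and indented under it one key for each argument. carry_out: Moves the arm, as the interface text tells. Its arguments: {"type":"object","properties":{"claw":{"type":"array","items":{"type":"number"}},"delta_pos":{"type":"array","items":{"type":"array","items":{"type":"number"}}},"angular":{"type":"array","items":{"type":"array","items":{"type":"number"}}},"force":{"type":"number"}},"required":["claw","delta_pos","angular"]}

```bash
mkdir -p pics; ls
python3 - <<'E'
from cell import arm
import cv2
print(arm.observe())
for n in("scene","top"):
    p=arm.get_image(n); cv2.imwrite(f"pics/{n}0.png",p["frame"][...,::-1]); print(n,p["mtx"],p["T"].round(3))
E
```

```text
pics
{'clock': 0.0, 'joints': array([-1.40156731,  0.43520506,  0.02500526,  1.57411576, -0.01160446,
        1.1339816 , -0.07512025]), 'dq': array([ 8.85596966e-04,  9.15559691e-05, -6.99789717e-04, -1.24185131e-03,
        1.04074994e-03, -2.63913918e-03, -2.09086527e-03]), 'joint_efforts': array([-7.59825307e-04, -6.67876482e+01,  9.84727889e-01, -3.14440620e+01,
       -6.04998437e-02,  4.32196003e-02,  1.71737324e-04]), 'position': array([0.16774267, 0.60153441, 0.22594926]), 'ee_rot': array([-4.25855195e-01, -3.11253304e+00,  2.45570524e-03]), 'force': array([-0.89968045,  0.21876884, -0.50373172]), 'ft_torque': array([-0.0341836 , -0.02118127, -0.00450959]), 'gripper_force': 0.0, 'width': 0.9980876346374471}
scene [[448.83912669   0.         254.40138076]
 [  0.         448.83912669 192.06354724]
 [  0.           0.           1.        ]] [[ 0.673 -0.451  0.587 -0.325]
 [-0.739 -0.435  0.514 -0.563]
 [ 0.023 -0.78  -0.626  0.967]
 [ 0.     0.     0.     1.   ]]
top [[384.63830274   0.         252.58774118]
 [  0.         384.63830274 197.42762572]
 [  0.           0.           1.        ]] [[ 0.02  -0.996  0.084  0.362]
 [-1.    -0.022 -0.02   0.173]
 [ 0.022 -0.083 -0.996  1.53 ]
 [ 0.     0.     0.     1.   ]]
```

View pics/scene0.png

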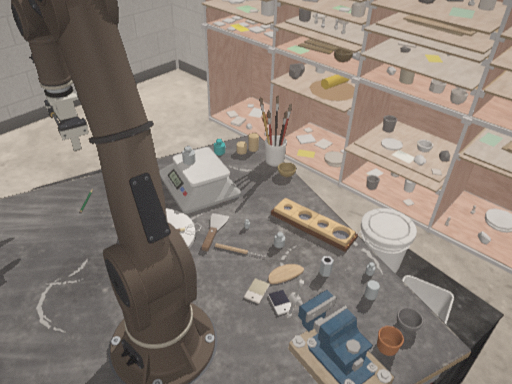

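View pics/top0.png

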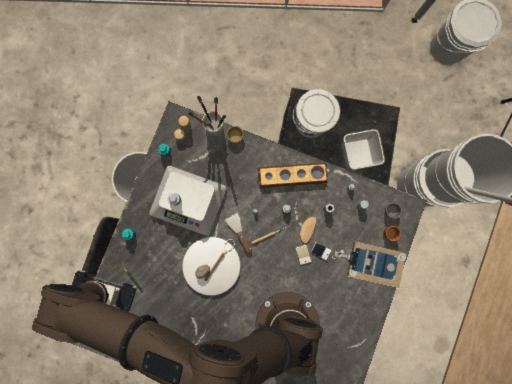

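The scene view shows the scale with weight_500 (187,155), the tray (313,222), and loose parts at (247,224), (279,240), (326,266), (370,268) and (372,290). In the top view the same things are at (175,198), (293,175), (256,214), (286,209), (330,208), (351,187) and (364,204). Turquoise decoys are at (164,150) and (128,235).

```bash
cat > h.py <<'E'
import numpy as np, cv2
from cell import arm
from scipy.spatial.transform import Rotation as R
def ray(p,uv):
    d=np.linalg.inv(p["mtx"])@[uv[0],uv[1],1]; d=p["T"][:3,:3]@d
    return p["T"][:3,3],d
def at_z(p,uv,z):
    o,d=ray(p,uv); return o+d*(z-o[2])/d[2]
def proj(p,X):
    T=np.linalg.inv(p["T"]); c=T[:3,:3]@np.asarray(X)+T[:3,3]; q=p["mtx"]@c; return q[:2]/q[2]
def tri(obs):
    A=np.zeros((3,3));b=np.zeros(3)
    for p,uv in obs:
        o,d=ray(p,uv); d=d/np.linalg.norm(d); M=np.eye(3)-np.outer(d,d); A+=M;b+=M@o
    X=np.linalg.solve(A,b); return X,[np.linalg.norm(proj(p,X)-uv) for p,uv in obs]
def px(c): return np.array(c)*[512,384]
def save(n,im,box=None,s=1):
    if box: im=im[box[1]:box[3],box[0]:box[2]]
    cv2.imwrite(f"pics/{n}.png",cv2.resize(im[...,::-1],None,fx=s,fy=s,interpolation=cv2.INTER_CUBIC))
def delta(target,yaw=None):
    "shift in tool axes (cm) to get to world target; turn about tool z to yaw of tool y axis"
    s=arm.observe(); r=R.from_rotvec(s["ee_rot"]); print("pos",s["position"].round(4),"R",r.as_matrix().round(3).tolist(),"t",s["clock"])
    print("d cm",(r.inv().apply(np.array(target)-s["position"])*100).round(2))
E
python3 - <<'E'
from h import *
s=arm.get_image("scene");t=arm.get_image("top")
for l in ["weight_500","weight_200","weight_100","weight_50","block_500","block_200","block_100","block_50","plain_roller","hex_nut"]:
    for n,p in (("scene",s),("top",t)):
        r=arm.place_of(l,p)
        print(l,n,[(px(x["centre"]).round(1).tolist(),round(x["conf"],2)) for x in r[:4]])
    a=arm.place_of(l,s);b=arm.place_of(l,t)
    out=[]
    for x in a[:4]:
        for y in b[:4]:
            X,e=tri([(s,px(x["centre"])),(t,px(y["centre"]))])
            if max(e)<3: out.append((X.round(3).tolist(),np.round(e,1).tolist()))
    print("   ",out)
a=s["frame"][190:320,200:400];save("c1",a,None,4)
save("c2",t["frame"],(240,150,390,230),5)
E
```

```text
weight_500 scene [([189.0, 158.9], 0.74), ([244.5, 227.0], 0.55), ([280.5, 244.9], 0.52), ([221.0, 153.1], 0.44)]
weight_500 top [([174.9, 195.7], 0.59), ([128.7, 233.0], 0.59), ([164.1, 153.5], 0.58), ([352.3, 189.4], 0.48)]
    [([0.48, 0.439, 0.088], [1.3, 1.2]), ([0.667, 0.496, -0.004], [2.4, 2.3])]
weight_200 scene [([189.0, 158.9], 0.74), ([244.5, 227.0], 0.55), ([280.5, 244.9], 0.52), ([221.0, 153.1], 0.44)]
weight_200 top [([174.9, 195.7], 0.59), ([128.7, 233.0], 0.59), ([164.1, 153.5], 0.58), ([352.3, 189.4], 0.48)]
    [([0.48, 0.439, 0.088], [1.3, 1.2]), ([0.667, 0.496, -0.004], [2.4, 2.3])]
weight_100 scene [([189.0, 158.9], 0.74), ([244.5, 227.0], 0.55), ([280.5, 244.9], 0.52), ([221.0, 153.1], 0.44)]
weight_100 top [([174.9, 195.7], 0.59), ([128.7, 233.0], 0.59), ([164.1, 153.5], 0.58), ([352.3, 189.4], 0.48)]
    [([0.48, 0.439, 0.088], [1.3, 1.2]), ([0.667, 0.496, -0.004], [2.4, 2.3])]
weight_50 scene [([189.0, 158.9], 0.74), ([244.5, 227.0], 0.55), ([280.5, 244.9], 0.52), ([221.0, 153.1], 0.44)]
weight_50 top [([174.9, 195.7], 0.59), ([128.7, 233.0], 0.59), ([164.1, 
[... 1174 characters left out ...]
]), ([0.571, 0.084, 0.008], [1.0, 0.8]), ([0.585, 0.026, 0.007], [0.8, 0.6])]
block_50 scene [([319.4, 230.0], 0.85), ([337.9, 237.8], 0.64), ([287.0, 211.1], 0.58), ([303.5, 217.6], 0.56)]
block_50 top [([281.8, 174.7], 0.7), ([267.2, 177.9], 0.62), ([314.4, 174.7], 0.52), ([303.5, 175.5], 0.48)]
    [([0.577, -0.054, 0.011], [2.2, 1.7]), ([0.588, -0.105, 0.004], [0.6, 0.5]), ([0.571, 0.084, 0.008], [1.0, 0.8]), ([0.585, 0.026, 0.007], [0.8, 0.6])]
plain_roller scene [([371.2, 298.2], 0.58)]
plain_roller top [([360.8, 203.7], 0.43)]
    [([0.475, -0.296, -0.015], [0.2, 0.1])]
hex_nut scene [([326.4, 270.9], 0.7)]
hex_nut top [([326.1, 210.0], 0.63)]
    [([0.45, -0.155, 0.006], [2.0, 1.4])]
```

View pics/c1.png

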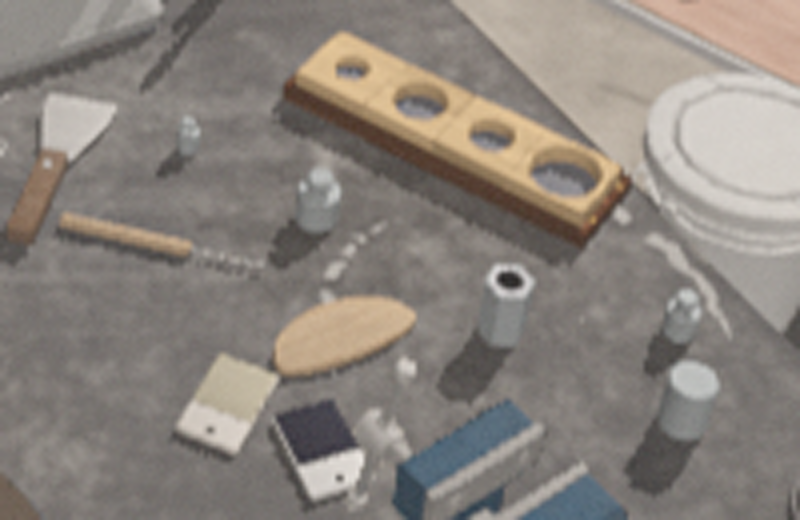

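View pics/c2.png

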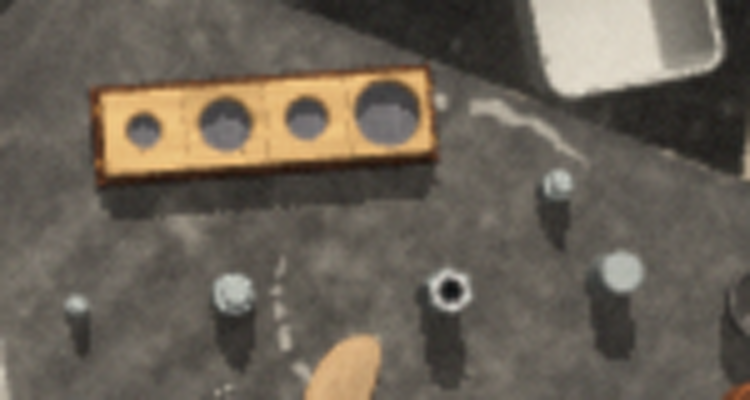

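The scene crop shows the tray holes in order from the left: 50, 200, 100, 500. The weights sit at scene pixels 50 (247,223), 200 (279,238) and 100 (370,268). The hex nut is at (326,263) and the roller at (373,288). The top crop agrees: 50 at (255,211), 200 at (287,209), 100 at (351,187), roller at (364,204) and nut at (330,208).

Run:
```python
from h import *
s=arm.get_image("scene");t=arm.get_image("top");w=arm.get_image("wrist")
def pc(b,u):return (u[0]/b[2]+b[0],u[1]/b[2]+b[1])
S=(200,190,4);T=(240,150,5)
for n,a,b in [("50knob",(189,122),(77,300)),("200knob",(322,178),(237,286)),("100knob",(687,298),(559,178)),("roller top",(694,375),(622,271)),("nut top",(510,278),(451,290)),
 ("h50",(352,68),(144,128)),("h200",(421,100),(226,124)),("h100",(492,133),(307,116)),("h500",(567,171),(387,111))]:
    X,e=tri([(s,pc(S,a)),(t,pc(T,b))]); print(n,X.round(3),np.round(e,1))
print(w["T"].round(3),w["mtx"][0,0]); st=arm.observe(); r=R.from_rotvec(st["ee_rot"])
print("cam in tool",r.inv().apply(w["T"][:3,3]-st["position"]).round(3),(r.inv().as_matrix()@w["T"][:3,:3]).round(3),r.as_matrix().round(3),st["clock"])
```

```text
50knob [0.439 0.131 0.025] [0.2 0.1]
200knob [0.451 0.008 0.038] [0.4 0.3]
100knob [ 0.543 -0.248  0.028] [0. 0.]
roller top [ 0.47  -0.292  0.047] [0.2 0.1]
nut top [ 0.452 -0.157  0.053] [0.1 0.1]
h50 [0.576 0.081 0.025] [0. 0.]
h200 [0.581 0.016 0.027] [0.2 0.2]
h100 [ 0.589 -0.048  0.028] [0.1 0.1]
h500 [ 0.595 -0.112  0.025] [0.3 0.3]
[[ 0.268  0.933  0.24   0.103]
 [ 0.963 -0.259 -0.068  0.619]
 [-0.001  0.249 -0.968  0.385]
 [ 0.     0.     0.     1.   ]] 286.2922410159638
cam in tool [ 0.067 -0.001 -0.158] [[ 0.    -0.968 -0.249]
 [ 1.     0.001 -0.001]
 [ 0.001 -0.249  0.968]] [[-0.963  0.269  0.   ]
 [ 0.269  0.963 -0.   ]
 [-0.    -0.    -1.   ]] 2.35
```

Emit:
carry_out:
  claw: [9,9,9,9,9,9,9,9,9,9,9,9,9,9,9,9,9,9,9,9]
  delta_pos:
    - [0,0,0]
    - [0,0,0]
    - [0,0,0]
    - [0,0,0]
    - [0,0,0]
    - [0,0,0]
    - [0,0,0]
    - [0,0,0]
    - [0,0,0]
    - [-4.2,2,-0.4]
    - [-4.2,2,-0.4]
    - [-4.2,2,-0.4]
    - [-4.2,2,-0.4]
    - [-4.2,2,-0.4]
    - [-4.2,2,-0.4]
    - [-4.2,2,-0.4]
    - [-4.2,2,-0.4]
    - [-4.2,2,-0.4]
    - [-4.2,2,-0.4]
    - [-4.2,2,-0.4]
  angular:
    - [0,0,0.14]
    - [0,0,0.14]
    - [0,0,0.14]
    - [0,0,0.14]
    - [0,0,0.14]
    - [0,0,0.14]
    - [0,0,0.14]
    - [0,0,0.14]
    - [0,0,0.08]
    - [0,0,0]
    - [0,0,0]
    - [0,0,0]
    - [0,0,0]
    - [0,0,0]
    - [0,0,0]
    - [0,0,0]
    - [0,0,0]
    - [0,0,0]
    - [0,0,0]
    - [0,0,0]

```text
clock: 4.35
position: [0.4331, 0.1624, 0.2713]
ee_rot: [-2.108, -2.329, -0.002]
force: [1.2, 1.6, 0.4]
width: 0.979
gripper_force: 0.0
```

Emit:
carry_out:
  claw: [9,9,9,9,9,9]
  delta_pos:
    - [-4.2,2,0]
    - [-4.2,2,0]
    - [-3.6,1.6,0]
    - [0,0,0]
    - [0,0,0]
    - [0,0,0]
  angular:
    - [0,0,0]
    - [0,0,0]
    - [0,0,0]
    - [0,0,0]
    - [0,0,0]
    - [0,0,0]

```text
clock: 4.95
position: [0.4995, 0.0514, 0.2706]
ee_rot: [-2.107, -2.329, -0.0]
force: [-0.4, 0.0, 0.9]
width: 0.98
gripper_force: 0.0
```

Run:
```python
from h import *
delta([.5,.05,.28]); print(arm.observe()["joints"].round(3))
w=arm.get_image("wrist"); np.savez("w1.npz",**w); save("w1",w["frame"],None,1.5)
```

```text
pos [0.4995 0.0514 0.2706] R [[-0.1, 0.995, -0.001], [0.995, 0.1, 0.001], [0.001, -0.0, -1.0]] t 4.95
d cm [-0.14  0.04 -0.94]
[-0.761  0.211  0.675  1.84  -0.145  1.141  0.065]
```

View pics/w1.png

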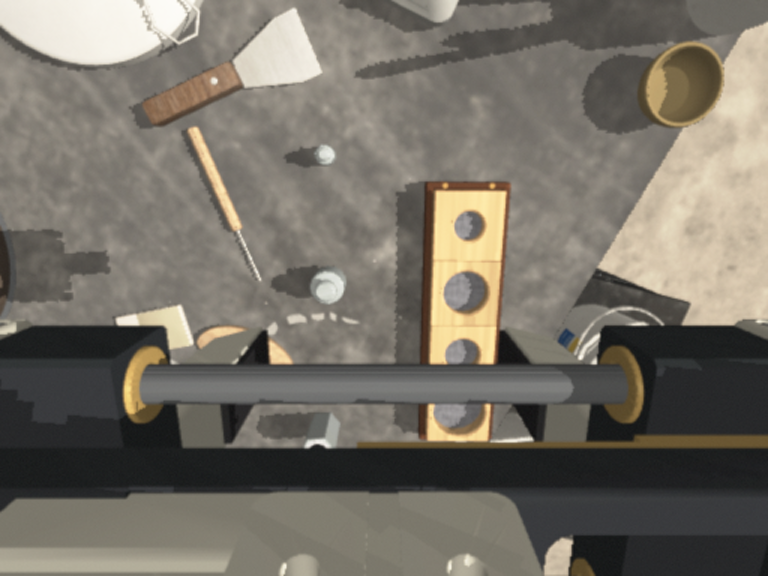

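The wrist view (1.5x scale) shows weight_50 at (324,153), weight_200 at (327,287), and tray holes 50 (469,226), 200 (466,292) and 100 (461,352). The 500 hole is partly hidden by the gripper. I'll shift for the second view.

Emit:
carry_out:
  claw: [9,9,9,9,9]
  delta_pos:
    - [-3.7,-0.4,0]
    - [-3.7,-0.4,0]
    - [-3.6,-0.3,0]
    - [0,0,0]
    - [0,0,0]
  angular:
    - [0,0,0]
    - [0,0,0]
    - [0,0,0]
    - [0,0,0]
    - [0,0,0]

```text
clock: 5.5
position: [0.4997, -0.0597, 0.2708]
ee_rot: [-2.109, -2.328, -0.001]
force: [0.5, 0.2, 0.1]
width: 0.982
gripper_force: 0.0
```

Run:
```python
from h import *
w=arm.get_image("wrist"); np.savez("w2.npz",**w); save("w2",w["frame"][:260],None,1.5)
```

```text
(no output)
```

View pics/w2.png

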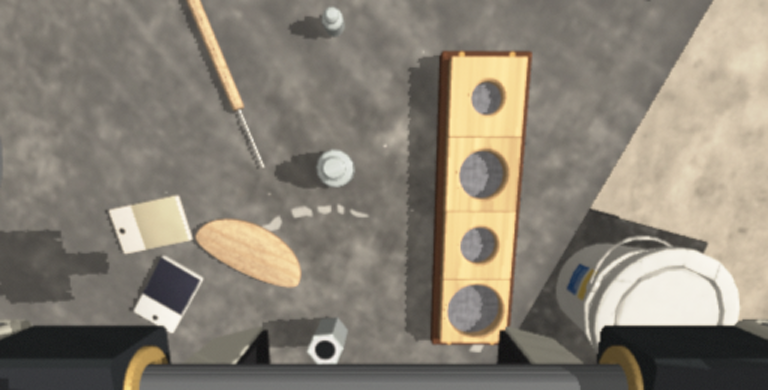

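The second wrist view (1.5x) shows holes 50 (488,97), 200 (484,174), 100 (479,244) and 500 (476,309). Weight_50's knob is at (333,15), weight_200's at (336,168), and the nut bore at (325,349).

```bash
cat >> h.py <<'E'
def holes(p):
    f=cv2.cvtColor(cv2.resize(p["frame"],None,fx=4,fy=4,interpolation=cv2.INTER_CUBIC),cv2.COLOR_RGB2HSV)
    m=((f[...,0]<28)&(f[...,0]>10)&(f[...,1]>60)&(f[...,2]>120)).astype(np.uint8)
    m=cv2.morphologyEx(m,cv2.MORPH_CLOSE,np.ones((5,5)))
    cs,hi=cv2.findContours(m,cv2.RETR_CCOMP,cv2.CHAIN_APPROX_NONE); out=[]
    for c,h in zip(cs,hi[0]):
        if h[3]>=0 and cv2.contourArea(c)>2000:
            e=cv2.fitEllipse(cv2.convexHull(c)); out.append([(e[0][0]+.5)/4-.5,(e[0][1]+.5)/4-.5,e[1][0]/4,e[1][1]/4])
    return sorted(out,key=lambda x:x[1])
E
python3 - <<'E'
from h import *
ws=[dict(np.load(f"w{i}.npz")) for i in (1,2)]
H=[holes(w) for w in ws]
for h in H: print(np.round(h,1).tolist())
for i,w in enumerate(ws):
    for h in H[i]: print(i,at_z(w,h[:2],.028).round(4), "diam mm", round(h[3]*(w["T"][2,3]-.028)/286.3*1000,1))
im=[]
for w,cs in zip(ws,[[(216,102),(217,191)],[(222,14),(224,112)]]):
    for c in cs:
        f=w["frame"]; x=c[0]-14; y=max(c[1]-14,0); im.append(cv2.resize(f[y:y+28,x:x+28],(280,280),interpolation=cv2.INTER_CUBIC)); print(x,y)
save("k1",np.vstack([np.hstack(im[:2]),np.hstack(im[2:])]))
E
```

```text
[[457.6, 55.6, 42.8, 53.4], [311.8, 150.0, 18.3, 19.9], [309.7, 194.3, 26.8, 29.5]]
[[324.1, 64.9, 20.3, 22.5], [321.3, 115.8, 30.4, 32.7], [318.5, 162.9, 22.9, 24.8], [316.0, 205.9, 32.6, 36.5]]
0 [0.7428 0.2209 0.028 ] diam mm 74.8
0 [0.5744 0.0824 0.028 ] diam mm 27.9
0 [0.5809 0.019  0.028 ] diam mm 41.2
1 [0.5745 0.0817 0.028 ] diam mm 31.5
1 [0.5808 0.0182 0.028 ] diam mm 45.7
1 [ 0.5869 -0.0457  0.028 ] diam mm 34.8
1 [ 0.593  -0.1088  0.028 ] diam mm 51.1
202 88
203 177
208 0
210 98
```

View pics/k1.png

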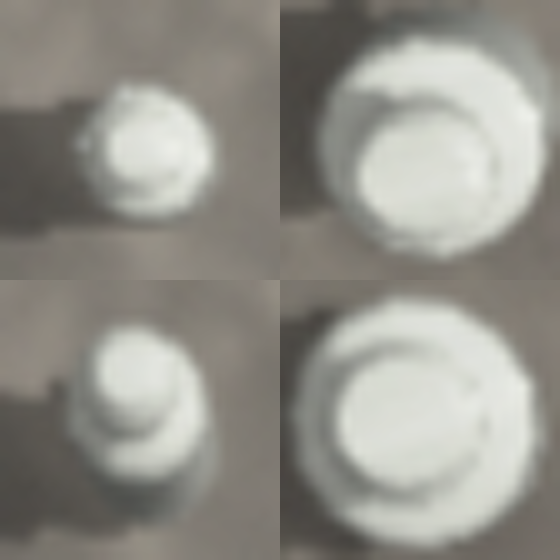

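Zoomed crops: weight_50's knob is at (145,148) in view 1 and (135,375) in view 2. Weight_200's knob is at (424,170) in view 1 and (408,420) in view 2, each inside its bright shoulder ring.

Run:
```python
from h import *
a,b=[dict(np.load(f"w{i}.npz")) for i in (1,2)]
for n,u,v,z,us,vs,zs in [("50",(202+14,88+14.3),(208+13,9),.028,(202+14.8,88+14.6),(208+13.3,11.8),.019),("200",(203+13.9,177+16.5),(210+12.3,98+13.5),.042,(203+14.7,177+14),(210+13.1,98+14),.027)]:
    X,e=tri([(a,u),(b,v)]); print(n,"knob",X.round(4),np.round(e,1),at_z(a,u,z).round(4),at_z(b,v,z).round(4),"shoulder",at_z(a,us,zs).round(4),at_z(b,vs,zs).round(4))
delta([.45,.008,.12])
```

```text
50 knob [0.4372 0.1324 0.0286] [0.2 0.2] [0.4374 0.1324 0.028 ] [0.4369 0.1326 0.028 ] shoulder [0.4373 0.1324 0.019 ] [0.4362 0.1323 0.019 ]
200 knob [0.4487 0.0103 0.0415] [0. 0.] [0.4487 0.0105 0.042 ] [0.4487 0.0103 0.042 ] shoulder [0.4479 0.0102 0.027 ] [0.4481 0.0099 0.027 ]
pos [ 0.4998 -0.0587  0.2706] R [[-0.101, 0.995, -0.0], [0.995, 0.101, 0.001], [0.001, -0.0, -1.0]] t 5.55
d cm [ 7.13 -4.28 15.07]
```

Emit:
carry_out:
  claw: [6,6,6,6,6,6]
  delta_pos:
    - [1.85,-1.1,4.5]
    - [1.85,-1.1,4.5]
    - [1.85,-1.1,4.5]
    - [1.84,-1.11,4.5]
    - [0,0,0]
    - [0,0,0]
  angular:
    - [0,0,0]
    - [0,0,0]
    - [0,0,0]
    - [0,0,0]
    - [0,0,0]
    - [0,0,0]

```text
clock: 6.15
position: [0.4482, 0.0102, 0.0905]
ee_rot: [-2.104, -2.331, 0.002]
force: [1.5, 0.1, 0.5]
width: 0.66
gripper_force: 0.0
```

Run:
```python
from h import *
delta([.4485,.0103,.017])
```

```text
pos [0.4482 0.0102 0.0905] R [[-0.102, 0.995, -0.002], [0.995, 0.102, -0.0], [-0.0, -0.002, -1.0]] t 6.15
d cm [0.   0.05 7.35]
```

Emit:
carry_out:
  claw: [6,6,6,6,2.5,2.5,2.5,2.5,2.5,2.5]
  delta_pos:
    - [0,0,2.5]
    - [0,0,2.5]
    - [0,0,2.3]
    - [0,0,0]
    - [0,0,0]
    - [0,0,0]
    - [0,0,0]
    - [0,0,0]
    - [0,0,0]
    - [0,0,0]
  angular:
    - [0,0,0]
    - [0,0,0]
    - [0,0,0]
    - [0,0,0]
    - [0,0,0]
    - [0,0,0]
    - [0,0,0]
    - [0,0,0]
    - [0,0,0]
    - [0,0,0]
  force: 25

```text
clock: 7.15
position: [0.4493, 0.009, 0.0185]
ee_rot: [2.108, 2.328, 0.002]
force: [-1.2, 0.4, 10.5]
width: 0.347
gripper_force: 25.0
```

Emit:
carry_out:
  claw: [2.5,2.5,2.5,2.5,2.5,2.5,2.5,2.5]
  delta_pos:
    - [0,0,-2]
    - [0,0,-4]
    - [-0.1,3.3,0]
    - [-0.1,3.3,0]
    - [-0.1,3.3,0]
    - [-0.08,3.27,0]
    - [0,0,0]
    - [0,0,0]
  angular:
    - [0,0,0]
    - [0,0,0]
    - [0,0,0]
    - [0,0,0]
    - [0,0,0]
    - [0,0,0]
    - [0,0,0]
    - [0,0,0]

```text
clock: 7.95
position: [0.5799, 0.0179, 0.0773]
ee_rot: [-2.109, -2.328, 0.002]
force: [-0.7, -0.3, -2.2]
width: 0.346
gripper_force: 25.0
```

Run:
```python
from h import *
delta([.5807,.0185,.0335])
s=arm.observe();print(s["force"],s["width"],s["gripper_force"])
w=arm.get_image("wrist"); np.savez("w3.npz",**w); save("w3",w["frame"][:300],None,1.5)
```

```text
pos [0.5799 0.0179 0.0773] R [[-0.099, 0.995, -0.001], [0.995, 0.099, -0.001], [-0.0, -0.001, -1.0]] t 7.95
d cm [0.05 0.09 4.38]
[-0.71150118 -0.27044909 -2.18433322] 0.3460639424349737 24.99958978034556
```

View pics/w3.png

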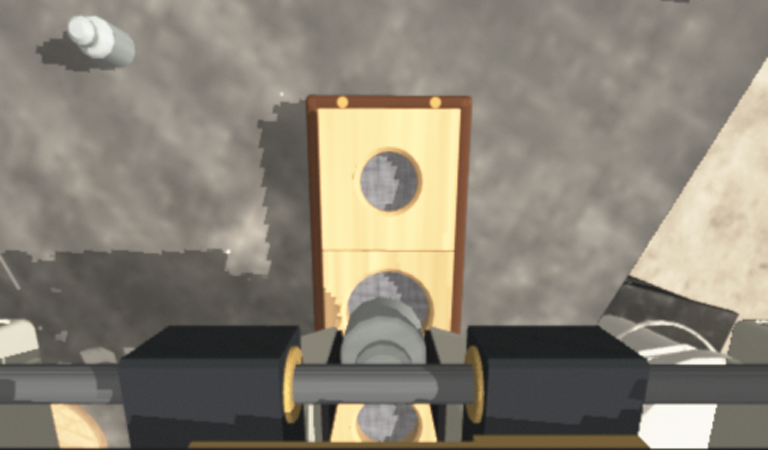

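The held weight_200 hangs just over its hole, with the hole rim visible at (390,305) at 1.5x scale. The 50 hole is at (391,180).

Run:
```python
from h import *
w=dict(np.load("w3.npz"))
for h in holes(w): print(np.round(h,1),at_z(w,h[:2],.028).round(4))
st=arm.observe();print(proj(w,[.5807,.0185,.028]),proj(w,st["position"]),proj(w,st["position"]+[0,0,.03]),proj(w,[.5744,.0828,.028]),w["mtx"])
```

```text
[258.6 120.5  38.   39. ] [0.575  0.0823 0.028 ]
[257.53563443 207.46979115] [255.16412681 233.43704868] [255.04034257 257.26530815] [257.88341159 119.64374471] [[286.29224102   0.         255.2403409 ]
 [  0.         286.29224102 192.21862643]
 [  0.           0.           1.        ]]
```

Emit:
carry_out:
  claw: [2.5,2.5,2.5,2.5,2.5,2.5]
  delta_pos:
    - [0.05,0.1,2]
    - [0,0,1.3]
    - [0,0,0.6]
    - [0,0,0.4]
    - [0,0,0.1]
    - [0,0,0]
  angular:
    - [0,0,0]
    - [0,0,0]
    - [0,0,0]
    - [0,0,0]
    - [0,0,0]
    - [0,0,0]

```text
clock: 8.6
position: [0.5812, 0.0185, 0.034]
ee_rot: [2.109, 2.328, 0.0]
force: [0.4, 0.8, -1.7]
width: 0.345
gripper_force: 25.0
```

Emit:
carry_out:
  claw: [2.5,2.5,2.5,2.5,2.5]
  delta_pos:
    - [0,0,0.1]
    - [0,0,0.05]
    - [0,0,0.05]
    - [0,0,0.05]
    - [0,0,0]
  angular:
    - [0,0,0]
    - [0,0,0]
    - [0,0,0]
    - [0,0,0]
    - [0,0,0]

```text
clock: 9.1
position: [0.5814, 0.0186, 0.0326]
ee_rot: [2.109, 2.328, 0.002]
force: [-4.1, 0.3, 13.4]
width: 0.345
gripper_force: 25.0
```

Emit:
carry_out:
  claw: [4.6,4.6,4.6,4.6,4.6,4.6,4.6,4.6,4.6,4.6,4.6,4.6]
  delta_pos:
    - [0,0,0]
    - [0,0,0]
    - [0,0,0]
    - [0,0,-1]
    - [0,0,-3]
    - [0,0,-3]
    - [3.2,-3.3,0]
    - [3.2,-3.3,0]
    - [3.2,-3.3,0]
    - [3.16,-3.31,0]
    - [0,0,0]
    - [0,0,0]
  angular:
    - [0,0,0]
    - [0,0,0]
    - [0,0,0]
    - [0,0,0]
    - [0,0,0]
    - [0,0,0]
    - [0,0,0]
    - [0,0,0]
    - [0,0,0]
    - [0,0,0]
    - [0,0,0]
    - [0,0,0]

```text
clock: 10.3
position: [0.4367, 0.1336, 0.1019]
ee_rot: [-2.105, -2.331, -0.002]
force: [1.1, -0.0, 0.4]
width: 0.502
gripper_force: 0.0
```

Run:
```python
from h import *
delta([.4370,.1324,.0115])
```

```text
pos [0.4367 0.1336 0.1019] R [[-0.102, 0.995, 0.001], [0.995, 0.102, 0.001], [0.001, 0.001, -1.0]] t 10.3
d cm [-0.14  0.01  9.04]
```

Emit:
carry_out:
  claw: [4.6,4.6,4.6,4.6,1.2,1.2,1.2,1.2,1.2,1.2]
  delta_pos:
    - [-0.14,0,3.5]
    - [0,0,3]
    - [0,0,2.45]
    - [0,0,0]
    - [0,0,0]
    - [0,0,0]
    - [0,0,0]
    - [0,0,0]
    - [0,0,0]
    - [0,0,0]
  angular:
    - [0,0,0]
    - [0,0,0]
    - [0,0,0]
    - [0,0,0]
    - [0,0,0]
    - [0,0,0]
    - [0,0,0]
    - [0,0,0]
    - [0,0,0]
    - [0,0,0]
  force: 15

```text
clock: 11.3
position: [0.4377, 0.1315, 0.0124]
ee_rot: [2.108, 2.328, 0.002]
force: [-0.1, -0.3, 7.4]
width: 0.179
gripper_force: 15.0
```

Emit:
carry_out:
  claw: [1.2,1.2,1.2,1.2,1.2,1.2,1.2,1.2]
  delta_pos:
    - [0,0,-2]
    - [0,0,-4]
    - [-1.6,3.3,0]
    - [-1.6,3.3,0]
    - [-1.6,3.3,0]
    - [-1.44,3.23,0]
    - [0,0,0]
    - [0,0,0]
  angular:
    - [0,0,0]
    - [0,0,0]
    - [0,0,0]
    - [0,0,0]
    - [0,0,0]
    - [0,0,0]
    - [0,0,0]
    - [0,0,0]

```text
clock: 12.1
position: [0.574, 0.0816, 0.0715]
ee_rot: [-2.11, -2.328, 0.001]
force: [0.0, 0.7, -0.4]
width: 0.182
gripper_force: 15.0
```

Run:
```python
from h import *
delta([.5746,.0826,.0304])
s=arm.observe();print(s["force"],s["width"],s["gripper_force"])
```

```text
pos [0.574  0.0816 0.0715] R [[-0.098, 0.995, -0.0], [0.995, 0.098, -0.0], [-0.0, -0.0, -1.0]] t 12.1
d cm [0.1  0.08 4.11]
[ 0.01668326  0.67125209 -0.37491064] 0.1815558347201933 14.999446942820214
```

Emit:
carry_out:
  claw: [1.2,1.2,1.2,1.2,1.2,1.2,1.2,1.2]
  delta_pos:
    - [0.1,0.08,2]
    - [0,0,1.2]
    - [0,0,0.5]
    - [0,0,0.3]
    - [0,0,0.1]
    - [0,0,0.05]
    - [0,0,0.05]
    - [0,0,0]
  angular:
    - [0,0,0]
    - [0,0,0]
    - [0,0,0]
    - [0,0,0]
    - [0,0,0]
    - [0,0,0]
    - [0,0,0]
    - [0,0,0]

```text
clock: 12.9
position: [0.5748, 0.0832, 0.0305]
ee_rot: [-2.109, -2.328, -0.001]
force: [-2.2, 0.3, 5.7]
width: 0.184
gripper_force: 15.0
```

Emit:
carry_out:
  claw: [3.6,3.6,3.6,3.6,3.6,3.6,3.6]
  delta_pos:
    - [0,0,0]
    - [0,0,0]
    - [0,0,0]
    - [0,0,-1]
    - [0,0,-3]
    - [0,0,-4]
    - [0,0,-4]
  angular:
    - [0,0,0]
    - [0,0,0]
    - [0,0,0]
    - [0,0,0]
    - [0,0,0]
    - [0,0,0]
    - [0,0,0]

```text
clock: 13.6
position: [0.5743, 0.0827, 0.1515]
ee_rot: [-2.109, -2.328, 0.001]
force: [-0.2, 1.3, 0.5]
width: 0.391
gripper_force: 0.0
```

Run:
```python
from h import *
s=arm.get_image("scene");t=arm.get_image("top")
print(tri([(s,(388,227)),(t,(317,108))]))
delta([.543,-.27,.15])
```

```text
(array([ 0.90909116, -0.13854189, -0.14658731]), [np.float64(0.7442436802469415), np.float64(0.605492103888596)])
pos [0.578  0.0828 0.1555] R [[-0.098, 0.995, 0.009], [0.995, 0.098, 0.002], [0.001, 0.009, -1.0]] t 13.7
d cm [-34.77  -6.95   0.45]
```

Emit:
carry_out:
  claw: [6,6,6,6,6,6,6,6,6,6]
  delta_pos:
    - [-4.3,-0.85,0]
    - [-4.3,-0.85,0]
    - [-4.3,-0.85,0]
    - [-4.3,-0.85,0]
    - [-4.3,-0.85,0]
    - [-4.3,-0.85,0]
    - [-4.3,-0.85,0]
    - [-4.3,-0.85,0]
    - [0,0,0]
    - [0,0,0]
  angular:
    - [0,0,0]
    - [0,0,0]
    - [0,0,0]
    - [0,0,0]
    - [0,0,0]
    - [0,0,0]
    - [0,0,0]
    - [0,0,0]
    - [0,0,0]
    - [0,0,0]

```text
clock: 14.7
position: [0.5402, -0.2672, 0.1497]
ee_rot: [-2.112, -2.325, 0.0]
force: [-0.7, -0.3, 0.3]
width: 0.655
gripper_force: 0.0
```

Run:
```python
from h import *
delta([.543,-.248,.015])
w=arm.get_image("wrist"); np.savez("w4.npz",**w); save("w4",w["frame"][:300],None,1.5)
print(proj(w,[.543,-.248,.035]))
```

```text
pos [ 0.5402 -0.2672  0.1497] R [[-0.096, 0.995, -0.0], [0.995, 0.096, -0.0], [-0.0, -0.0, -1.0]] t 14.7
d cm [ 1.89  0.47 13.47]
[260.94534972 168.77912489]
```

View pics/w4.png

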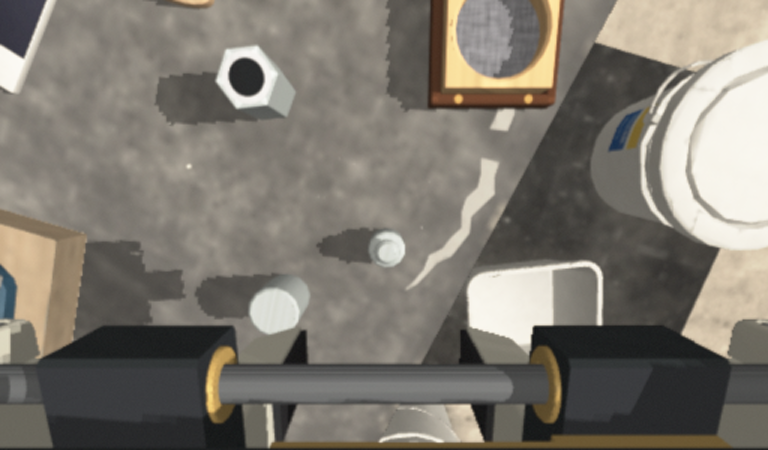

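The wrist view (1.5x) shows weight_100 with its knob at (389,252), the roller top at (274,308), the nut bore at (246,77) and the 500 hole at (500,33).

Run:
```python
from h import *
w=dict(np.load("w4.npz"));t=arm.get_image("top")
u=(389/1.5-.2,252/1.5-.2)
print(at_z(w,u,.036),at_z(w,(386.5/1.5,249/1.5),.022),tri([(w,u),(t,(240+559/5,150+178/5))]))
X=at_z(w,u,.036);delta([X[0],X[1],.015])
```

```text
[ 0.54113779 -0.2470514   0.036     ] [ 0.53988981 -0.24771661  0.022     ] (array([ 0.54190459, -0.24656138,  0.03521178]), [np.float64(1.0064910224639343), np.float64(0.2480924915017157)])
pos [ 0.5412 -0.2645  0.1495] R [[-0.1, 0.995, -0.0], [0.995, 0.1, 0.001], [0.001, -0.0, -1.0]] t 14.8
d cm [ 1.72  0.17 13.45]
```

Emit:
carry_out:
  claw: [5,5,5,5]
  delta_pos:
    - [0.85,0.05,4]
    - [0.85,0.05,4]
    - [0,0,0]
    - [0,0,0]
  angular:
    - [0,0,0]
    - [0,0,0]
    - [0,0,0]
    - [0,0,0]

```text
clock: 15.2
position: [0.5405, -0.2478, 0.0701]
ee_rot: [-2.106, -2.33, 0.001]
force: [0.6, -0.4, 0.4]
width: 0.546
gripper_force: 0.0
```

Run:
```python
from h import *
delta([.5407,-.2473,.0145])
```

```text
pos [ 0.5405 -0.2478  0.0701] R [[-0.101, 0.995, -0.001], [0.995, 0.101, 0.001], [0.001, -0.001, -1.0]] t 15.2
d cm [0.04 0.03 5.56]
```

Emit:
carry_out:
  claw: [5,5,5,5,2,2,2,2,2,2]
  delta_pos:
    - [0,0,2]
    - [0,0,2]
    - [0,0,1.5]
    - [0,0,0]
    - [0,0,0]
    - [0,0,0]
    - [0,0,0]
    - [0,0,0]
    - [0,0,0]
    - [0,0,0]
  angular:
    - [0,0,0]
    - [0,0,0]
    - [0,0,0]
    - [0,0,0]
    - [0,0,0]
    - [0,0,0]
    - [0,0,0]
    - [0,0,0]
    - [0,0,0]
    - [0,0,0]
  force: 20

```text
clock: 16.2
position: [0.5407, -0.2491, 0.0154]
ee_rot: [2.108, 2.328, 0.001]
force: [0.5, 1.1, 5.4]
width: 0.257
gripper_force: 20.0
```

Emit:
carry_out:
  claw: [2,2,2,2,2,2,2,2,2,2]
  delta_pos:
    - [0,0,-2]
    - [0,0,-4.5]
    - [3.3,1.1,0]
    - [3.3,1.1,0]
    - [3.3,1.1,0]
    - [3.3,1.1,0]
    - [3.3,1.1,0]
    - [3.3,1.1,0]
    - [0,0,0]
    - [0,0,0]
  angular:
    - [0,0,0]
    - [0,0,0]
    - [0,0,0]
    - [0,0,0]
    - [0,0,0]
    - [0,0,0]
    - [0,0,0]
    - [0,0,0]
    - [0,0,0]
    - [0,0,0]

```text
clock: 17.2
position: [0.5863, -0.0443, 0.0795]
ee_rot: [-2.106, -2.331, 0.001]
force: [0.1, -1.0, 0.3]
width: 0.256
gripper_force: 20.0
```

Run:
```python
from h import *
delta([.5869,-.0458,.0314])
s=arm.observe();print(s["force"],s["width"],s["gripper_force"])
```

```text
pos [ 0.5863 -0.0443  0.0795] R [[-0.101, 0.995, -0.001], [0.995, 0.101, 0.0], [0.0, -0.001, -1.0]] t 17.2
d cm [-0.16  0.05  4.81]
[ 0.08011827 -0.99463884  0.28994608] 0.25576316762606843 19.99979176092893
```

Emit:
carry_out:
  claw: [2,2,2,2,2,2,2,2,2]
  delta_pos:
    - [-0.16,0.05,2]
    - [0,0,1.8]
    - [0,0,0.5]
    - [0,0,0.3]
    - [0,0,0.1]
    - [0,0,0.1]
    - [0,0,0.05]
    - [0,0,0.05]
    - [0,0,0]
  angular:
    - [0,0,0]
    - [0,0,0]
    - [0,0,0]
    - [0,0,0]
    - [0,0,0]
    - [0,0,0]
    - [0,0,0]
    - [0,0,0]
    - [0,0,0]

```text
clock: 18.1
position: [0.5874, -0.0469, 0.0314]
ee_rot: [2.108, 2.328, 0.001]
force: [-1.6, 0.1, 5.0]
width: 0.258
gripper_force: 20.0
```

Emit:
carry_out:
  claw: [4.3,4.3,4.3,4.3,4.3,4.3,4.3,4.3,4.3,4.3,4.3,4.3]
  delta_pos:
    - [0,0,0]
    - [0,0,0]
    - [0,0,0]
    - [0,0,-1]
    - [0,0,-3]
    - [0,0,-4.5]
    - [0,0,-4.5]
    - [0,0,-4.5]
    - [0,0,-4.5]
    - [0.35,-3.5,0]
    - [0.35,-3.5,0]
    - [0.35,-3.5,0]
  angular:
    - [0,0,0]
    - [0,0,0]
    - [0,0,0]
    - [0,0,0]
    - [0,0,0]
    - [0,0,0]
    - [0,0,0]
    - [0,0,0]
    - [0,0,0]
    - [0,0,0]
    - [0,0,0]
    - [0,0,0]

```text
clock: 19.3
position: [0.4803, -0.0472, 0.2513]
ee_rot: [2.109, 2.328, 0.001]
force: [0.6, -0.0, 1.0]
width: 0.467
gripper_force: 0.0
```

Emit:
carry_out:
  claw: [8,8,8,8,8,8,8,8,8,8,8,8,8]
  delta_pos:
    - [4.5,0.46,0]
    - [4.5,0.46,0]
    - [4.5,0.46,0]
    - [4.5,0.46,0]
    - [4.5,0.46,0]
    - [4.5,0.46,0]
    - [4.5,0.46,0]
    - [4.5,0.46,0]
    - [4.5,0.46,0]
    - [4.5,0.46,0]
    - [0,0,0]
    - [0,0,0]
    - [0,0,0]
  angular:
    - [0,0,0]
    - [0,0,0]
    - [0,0,0]
    - [0,0,0]
    - [0,0,0]
    - [0,0,0]
    - [0,0,0]
    - [0,0,0]
    - [0,0,0]
    - [0,0,0]
    - [0,0,0]
    - [0,0,0]
    - [0,0,0]

```text
clock: 20.6
position: [0.4833, 0.404, 0.2512]
ee_rot: [2.11, 2.326, -0.0]
force: [-0.3, -0.1, 0.3]
width: 0.872
gripper_force: 0.0
```

Run:
```python
from h import *
delta([.48,.439,.2])
w=arm.get_image("wrist"); np.savez("w5.npz",**w); save("w5",w["frame"][:300],None,1.5)
print(proj(w,[.48,.439,.144]))
```

```text
pos [0.4833 0.404  0.2512] R [[-0.097, 0.995, 0.0], [0.995, 0.097, -0.001], [-0.001, 0.0, -1.0]] t 20.6
d cm [3.52 0.   5.11]
[256.21617765 152.75160242]
```

View pics/w5.png

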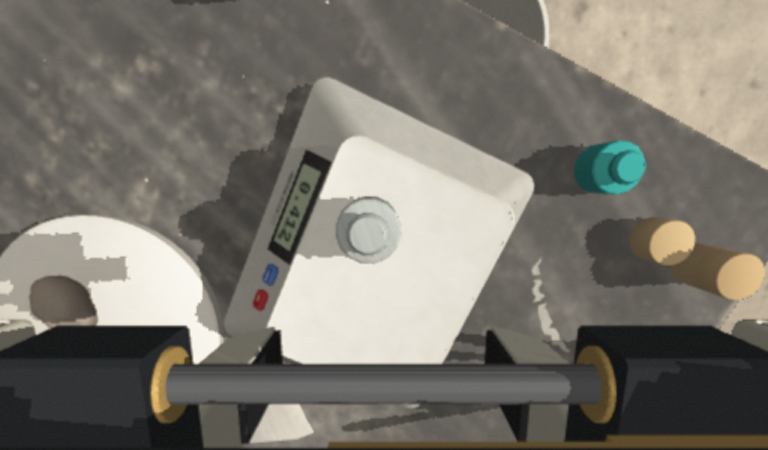

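The wrist view (1.5x) shows weight_500 on the pan with its knob at about (370,232) and the shoulder ring at (369,230). The turquoise decoy is at (612,167).

Run:
```python
from h import *
w=dict(np.load("w5.npz"))
print(at_z(w,(370/1.5-.2,232/1.5-.2),.144),at_z(w,(369/1.5-.2,230/1.5-.2),.126))
X=at_z(w,(370/1.5-.2,232/1.5-.2),.144);delta([X[0],X[1],.18])
```

```text
[0.47117621 0.43654465 0.144     ] [0.47006382 0.43552903 0.126     ]
pos [0.4835 0.4038 0.2513] R [[-0.097, 0.995, 0.0], [0.995, 0.097, -0.0], [-0.0, 0.0, -1.0]] t 20.65
d cm [ 3.38 -0.91  7.13]
```

Emit:
carry_out:
  claw: [8,8,8,8,8]
  delta_pos:
    - [1.2,-0.45,2.5]
    - [1.2,-0.45,2.5]
    - [0,0,0]
    - [0,0,0]
    - [0,0,0]
  angular:
    - [0,0,0]
    - [0,0,0]
    - [0,0,0]
    - [0,0,0]
    - [0,0,0]

```text
clock: 21.15
position: [0.473, 0.4275, 0.2025]
ee_rot: [2.111, 2.326, 0.003]
force: [-0.1, -0.5, -0.0]
width: 0.868
gripper_force: 0.0
```

Run:
```python
from h import *
delta([.4712,.4365,.106])
w=arm.get_image("wrist"); np.savez("w6.npz",**w); 
print(proj(w,[.4712,.4365,.144])); save("w6",w["frame"],(190,110,330,250),4)
```

```text
pos [0.473  0.4275 0.2025] R [[-0.097, 0.995, 0.002], [0.995, 0.097, 0.001], [0.001, 0.002, -1.0]] t 21.15
d cm [ 0.91 -0.11  9.65]
[254.91827586 193.44850415]
```

View pics/w6.png

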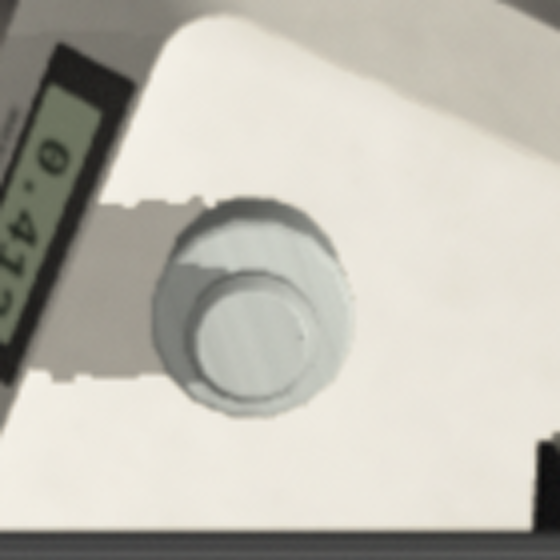

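The close view (4x crop) shows weight_500's knob at (254,338) and the cylinder's shoulder ring centred at (253,315). The pan around it is clear.

Run:
```python
from h import *
a,b=[dict(np.load(f"w{i}.npz")) for i in (5,6)]
v=(253.1,194.1)
print(tri([(a,(246.5,154.5)),(b,v)]),at_z(b,v,.144),at_z(b,(190+252.5/4-.4,110+318/4-.4),.126))
delta([.4700,.4365,.106])
```

```text
(array([0.47052079, 0.43655582, 0.14593005]), [np.float64(0.8185716104733449), np.float64(0.9695383012602121)]) [0.46983438 0.43583722 0.144     ] [0.46944929 0.4354005  0.126     ]
pos [0.473  0.4277 0.2025] R [[-0.097, 0.995, 0.002], [0.995, 0.097, 0.001], [0.001, 0.002, -1.0]] t 21.2
d cm [ 0.9  -0.23  9.65]
```

Emit:
carry_out:
  claw: [8,8,8,8,8,3.6,3.6,3.6,3.6,3.6,3.6,3.6,3.6,3.6]
  delta_pos:
    - [0.85,-0.25,2]
    - [0,0,2.5]
    - [0,0,2.5]
    - [0,0,2.5]
    - [0,0,0]
    - [0,0,0]
    - [0,0,0]
    - [0,0,0]
    - [0,0,0]
    - [0,0,0]
    - [0,0,0]
    - [0,0,0]
    - [0,0,0]
    - [0,0,0]
  angular:
    - [0,0,0]
    - [0,0,0]
    - [0,0,0]
    - [0,0,0]
    - [0,0,0]
    - [0,0,0]
    - [0,0,0]
    - [0,0,0]
    - [0,0,0]
    - [0,0,0]
    - [0,0,0]
    - [0,0,0]
    - [0,0,0]
    - [0,0,0]
  force: 40

```text
clock: 22.6
position: [0.4689, 0.437, 0.1065]
ee_rot: [2.109, 2.328, 0.002]
force: [1.6, 0.0, 5.7]
width: 0.469
gripper_force: 40.0
```

Emit:
carry_out:
  claw: [3.6,3.6,3.6,3.6,3.6,3.6,3.6,3.6,3.6,3.6,3.6,3.6,3.6,3.6,3.6,3.6,3.6,3.6]
  delta_pos:
    - [0,0,-1]
    - [0,0,-2.5]
    - [0,0,-3]
    - [0,0,-2.5]
    - [-2,-0.2,0]
    - [-4,-0.4,0]
    - [-4.4,-0.44,0]
    - [-4.4,-0.44,0]
    - [-4.4,-0.44,0]
    - [-4.4,-0.44,0]
    - [-4.4,-0.44,0]
    - [-4.4,-0.44,0]
    - [-4.4,-0.44,0]
    - [-4.4,-0.44,0]
    - [-4.4,-0.44,0]
    - [-4.4,-0.44,0]
    - [-4.4,-0.44,0]
    - [0,0,0]
  angular:
    - [0,0,0]
    - [0,0,0]
    - [0,0,0]
    - [0,0,0]
    - [0,0,0]
    - [0,0,0]
    - [0,0,0]
    - [0,0,0]
    - [0,0,0]
    - [0,0,0]
    - [0,0,0]
    - [0,0,0]
    - [0,0,0]
    - [0,0,0]
    - [0,0,0]
    - [0,0,0]
    - [0,0,0]
    - [0,0,0]

```text
clock: 24.4
position: [0.4662, -0.1169, 0.1962]
ee_rot: [2.119, 2.317, -0.003]
force: [-0.4, -0.8, -5.8]
width: 0.468
gripper_force: 40.0
```

Emit:
carry_out:
  claw: [3.6,3.6,3.6,3.6,3.6,3.6,3.6]
  delta_pos:
    - [-0.3,3.1,2.5]
    - [-0.3,3.1,2.5]
    - [-0.3,3.1,2.5]
    - [-0.3,3.06,2.5]
    - [0,0,0]
    - [0,0,0]
    - [0,0,0]
  angular:
    - [0,0,0]
    - [0,0,0]
    - [0,0,0]
    - [0,0,0]
    - [0,0,0]
    - [0,0,0]
    - [0,0,0]

```text
clock: 25.1
position: [0.5911, -0.1098, 0.0961]
ee_rot: [-2.109, -2.327, 0.001]
force: [0.4, -0.3, -5.5]
width: 0.469
gripper_force: 40.0
```

Run:
```python
from h import *
delta([.5932,-.1101,.0305])
s=arm.observe();print(s["force"],s["width"],s["gripper_force"])
w=dict(np.load("w4.npz"))
for h in holes(w): print(np.round(h,1),at_z(w,h[:2],.028))
w=arm.get_image("wrist"); np.savez("w7.npz",**w); save("w7",w["frame"],None,1.5)
print(proj(w,[.5932,-.1101,.028]))
```

```text
pos [ 0.5911 -0.1098  0.0961] R [[-0.098, 0.995, -0.001], [0.995, 0.098, 0.0], [0.0, -0.001, -1.0]] t 25.1
d cm [-0.05  0.21  6.56]
[ 0.39371938 -0.33074442 -5.49581838] 0.469088259014343 39.99830916065548
[258.90186628 201.75525182]
```

View pics/w7.png

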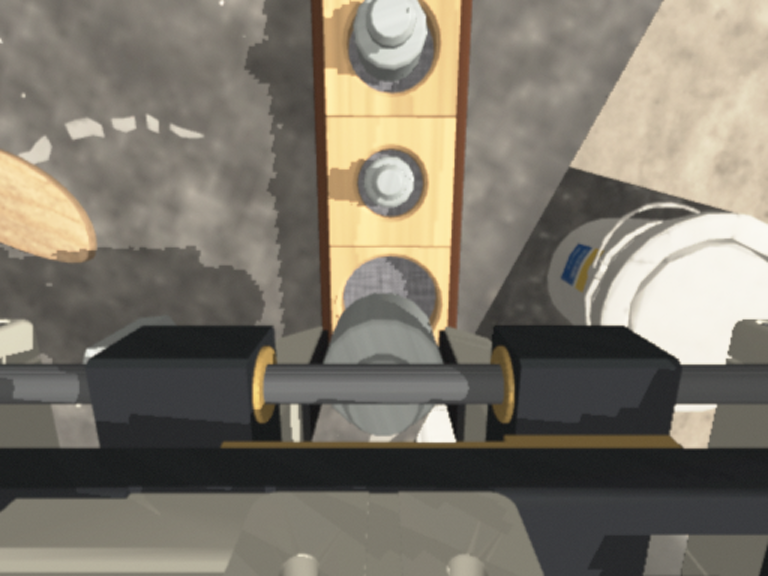

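The held weight_500 is over its hole (rim about (392,300) at 1.5x). Weights 100 (392,178) and 200 (393,40) stand in their holes. The 500 hole lies about 1–2 px to the right of my prediction, so I'll add 0.8 mm.

Emit:
carry_out:
  claw: [3.6,3.6,3.6,3.6,3.6,3.6,3.6,3.6,3.6]
  delta_pos:
    - [-0.05,0.28,2]
    - [0,0,2.3]
    - [0,0,1]
    - [0,0,0.6]
    - [0,0,0.3]
    - [0,0,0.1]
    - [0,0,0.1]
    - [0,0,0.05]
    - [0,0,0]
  angular:
    - [0,0,0]
    - [0,0,0]
    - [0,0,0]
    - [0,0,0]
    - [0,0,0]
    - [0,0,0]
    - [0,0,0]
    - [0,0,0]
    - [0,0,0]

```text
clock: 26.05
position: [0.595, -0.11, 0.0315]
ee_rot: [2.109, 2.328, 0.001]
force: [0.3, 0.2, -5.3]
width: 0.466
gripper_force: 40.0
```

Emit:
carry_out:
  claw: [3.6,3.6,3.6,3.6]
  delta_pos:
    - [0,0,0.07]
    - [0,0,0.06]
    - [0,0,0]
    - [0,0,0]
  angular:
    - [0,0,0]
    - [0,0,0]
    - [0,0,0]
    - [0,0,0]

```text
clock: 26.45
position: [0.595, -0.11, 0.0304]
ee_rot: [2.109, 2.328, 0.001]
force: [-2.7, 1.8, 4.3]
width: 0.468
gripper_force: 40.0
```

Emit:
carry_out:
  claw: [6.2,6.2,6.2,6.2,6.2,6.2,6.2,6.2,6.2,6.2,6.2,6.2,6.2,6.2]
  delta_pos:
    - [0,0,0]
    - [0,0,0]
    - [0,0,0]
    - [0,0,-1]
    - [0,0,-3]
    - [0,0,-4.5]
    - [0,0,-4.5]
    - [0,0,-4.5]
    - [-3,-1,-2]
    - [-3,-1,-2]
    - [-3,-1,0]
    - [0,0,0]
    - [0,0,0]
    - [0,0,0]
  angular:
    - [0,0,0]
    - [0,0,0]
    - [0,0,0]
    - [0,0,0]
    - [0,0,0]
    - [0,0,0]
    - [0,0,0]
    - [0,0,0]
    - [0,0,0]
    - [0,0,0]
    - [0,0,0]
    - [0,0,0]
    - [0,0,0]
    - [0,0,0]

```text
clock: 27.85
position: [0.5741, -0.2013, 0.2449]
ee_rot: [-2.107, -2.329, -0.001]
force: [-0.1, 1.1, 0.5]
width: 0.672
gripper_force: 0.0
```

Run:
```python
from h import *
w=arm.get_image("wrist");t=arm.get_image("top");s=arm.get_image("scene")
a=cv2.resize(w["frame"][:230,150:450],None,fx=2,fy=2); b=cv2.resize(t["frame"][150:230,240:390],None,fx=2,fy=2)
im=np.zeros((460+160,600+0,3),np.uint8); im[:460]=a; im[460:,:300]=b; im[460:,300:]=cv2.resize(s["frame"],(300,160))*0+cv2.resize(s["frame"][200:310,240:400],(300,160))
save("fin",im[:600]); st=arm.observe(); print(st["clock"],st["position"])
for n,z in (("plain_roller",0),("hex_nut",0)): print(n,[(px(x["centre"]).round(1),x["conf"]) for x in arm.place_of(n,t)[:1]])
```

```text
28.0 [ 0.57419683 -0.2011886   0.24466103]
plain_roller [(array([325.2, 209.1]), 0.73)]
hex_nut [(array([327.4, 209. ]), 0.38)]
```

View pics/fin.png

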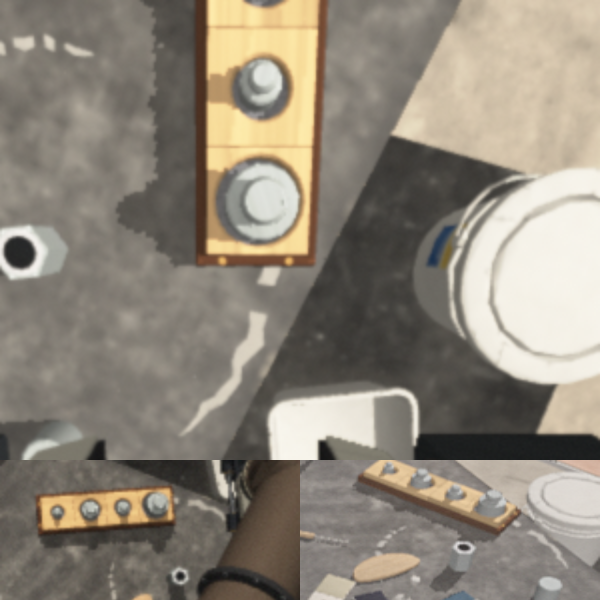

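The wrist view shows weight_500 at (260,200) and weight_100 at (262,88), centred and upright in their holes. The scene and top insets show all four seated, with the nut and roller still standing. I'm handing in.

```bash
python3 -c "
from cell import arm
print(arm.sign_off())"
```

```text
the job is handed in; nothing more can be done
None
```

All four check weights are standing in their matching blocks, the roller and hexagon nut were left standing where they were, and the job was handed in at about 28 s; the hand-in returned no verdict.

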